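# Stack the drill-bit frame on its base frame

## Robot

A 6-joint arm with a two-finger parallel gripper is mounted at the origin on the work surface. World frame = base frame: x ahead of the robot, y to its left, z up, the work surface at z = 0. Lengths are in mm, angles in rad, forces in N, time in s.
With the tool pointing down it reaches from about 275 to 850 mm from the base axis. Payload 5.2 kg.
Tool frame: the origin (TCP) lies between the finger pads; the fingertips stand 8 mm ahead of it and the grasp point (between the pads) lies 11 mm behind it; x points along the fingers, y is the direction in which the jaws open and shut, and the axes are right-handed (so a half turn about x gives the same grasp; the last joint's range is limited). The gripper opens to 85 mm and grips with 20 to 120 N. Pads are 22 mm wide; open, the fingers measure 114 mm over their backs; the gripper's body (76 mm by 85 mm) begins 54 mm behind the grasp point. The pads swing forward as they close: fully open they stand 13 mm farther back than shut.
Start: joints at [1.089, 0.259, 1.535, -0, 1.348, -0.203], TCP at [151.339, 528.774, 239.31] pointing down, gripper open.
Joint ranges: [-3.14, 3.14], [-0.91, 2.08], [0.19, 2.58], [-1.22, 4.36], [0.22, 2.71], [-3.12, 3.12]. Speed limits (rad/s): [2.57, 2.57, 3.14, 3.14, 3.14, 3.14].

## Interface

Orientations are given as a unit quaternion [x, y, z, w].
In Python, from plant import robot gives the robot as it stands. The module is installed in compiled form; this text tells all that it offers.
- The arm moves only by the shell command python3 -m handwheel 'ROWS' [FORCE]. ROWS is JSON, a list of rows, each a list of 7 numbers: the shift along the tool's x, y, z in cm, then the turn, a rotation vector about the tool's x, y, z in degrees, then the gripper command: -1 is shut, 1 is fully open, values between are in proportion. In form: [[dx, dy, dz, wx, wy, wz, grip], ...]. A call has 1 to 10 rows; each row is the pose to reach, as a shift and turn from the pose commanded when the call began, along the tool's axes at that moment; what a row does not reach only later rows make up. A row lasts 1/8 s, in which the tool goes at most 62.5 mm and 10.7 degrees, less where a joint would pass 70% of its speed; a pose out of reach is approached as far as the arm can. A call with a gripper value outside its range is refused whole. The fingers move at their own pace and stop on an object; FORCE is the grip in N (left out, the last holds). Time passes only in rows, so rows that repeat a pose let the fingers close. It gives the time, the measured TCP pose, the force and the opening at its end, in the units of the state.
- robot.get_obs(): the state, without advancing time (a new reading comes with each control period).
- robot.read_camera(name): name is "scene" or "top" or "wrist"; returns the picture (420x560x3 uint8, red, green, blue); there is no depth.
- robot.get_calibration(name): a dict with "fx", "fy", "cx", "cy" (pixels), "world_from_camera" (4x4, takes a point from camera to world coordinates); the wrist camera has in their place "tool_from_camera" (4x4, takes a point from camera to tool coordinates, whose origin is the TCP and whose axes are the tool frame's). Camera axes: x right, y down, z forward; pixel columns grow to the right and rows downward; lengths in mm; the calibration is good to about 2 mm. A picture is of the moment at which its call begins: read the wrist's pose just before it. get_calibration takes no time and is no camera call.
- robot.job_done(): hands the job in, once; it reports no verdict.
The state is a dict: "time_s": time; "joint_positions": joint angles; "joint_vel": joint speeds; "joint_efforts": joint torques, N m; "position": TCP position; "orientation": TCP orientation; "wrist_force": force on the tool from outside, world axes, zero at the start; "moment": the same for the moment, N m; "width": opening from 0.0 (shut) to 1.0 (fully open).
Only numpy, scipy, OpenCV 4.12 (cv2) and the standard library are available. Lean on these libraries where they do the work, as an engineer would, in place of code of your own. Each camera call takes 0.05 s, during which the arm holds its last target.

## Task

Pick up the blue drill-bit frame by its black handle bar and stack it on the blue base frame, so that all four of its corner posts stand fully home in the four corner cups. Keep it upright, lower it in rather than dropping it, let go, and leave the red frame where it is.

Things in the scene. Friction and masses are not known exactly. Their poses are not given: they have to be found in the camera images.
- blue_frame: Loose frame to move, 0.4-0.8 kg: blue tray 174 x 124 mm on four steel corner posts, 16 mm diameter, at x +-75, y +-50 mm, with two wooden blocks of drill bits. Origin: frame centre at the level of the posts' lower ends (on the table at the start); z up. Deck top z 60, rims and post caps up to 78, bits up to 86, handle top 126 mm. Same after a half turn; balanced about its handle.
- blue_handle (a point): Centre of the blue frame's black handle bar, 118 mm above the frame's origin. The bar runs along the frame's x axis: 104 mm long, 16 mm wide (y), 16 mm high, on two uprights at x +-45 mm, with free space below it between them. Axes as the frame's.
- base_frame: Frame below, fixed: blue plate 206 x 156 mm, four square flared blue corner cups centred at x +-75, y +-50 mm, steel sockets lying between (up to z 52 mm). Origin: centre of underside, on the table; z up. Cups inside: 46 mm wide at the mouth (z 66), 30 mm at z 50, then straight to the floor at z 34 mm. Posts home: blue origin 34 mm above this one, x axes parallel, either way round.
- red_frame: Bystander of another set, loose, not to be moved: red tray 134 x 124 mm with brass parts, same build and heights (black handle bar, top at z 126 mm), posts at x +-55, y +-50 mm, too close together for the base. Origin: frame centre at the level of the posts' lower ends; z up.

How it is judged (in metres and radians):
At the end, for the whole second after the job is handed in: The blue frame stands at rest on the base frame with all four posts on the cup floors: its origin 30 to 40 mm above the base frame's origin, within 15 mm of it sideways, aligned within 10 degrees (either way round), upright within 3.4 degrees; the red frame is within 30 mm of where it was (z of blue_frame in the frame of base_frame between 0.03 and 0.04 m and horizontal distance between blue_frame and base_frame below 0.015 m and angle between the x axis of blue_frame and the x axis of base_frame, either way round below 0.17 rad and angle between blue_frame's own z axis and vertical below 0.06 rad and linear speed of blue_frame below 0.02 m/s and distance of red_frame from where it was at the start of the episode below 0.03 m); the robot touches nothing.
It fails at once if the blue frame is tipped more than 35 degrees (angle between blue_frame's own z axis and vertical above 0.61 rad).
It fails at once if the blue frame is dropped: it falls faster than 0.7 m/s (25 mm of free fall) out of the fingers (linear speed of blue_frame above 0.7 m/s and contact force between the fingers and blue_frame below 0.1 N).
It fails at once if the red frame is moved by more than 30 mm (distance of red_frame from where it was at the start of the episode above 0.03 m).
It also fails if it takes over 42 s, if anything falls off the work surface, if the arm or the gripper's body presses on something with over 40 N, if the wrist force passes 120 N, or if a joint passes its speed limit or range.

## Working session

There is one attempt and no reset: what is moved stays moved. The work goes in short steps, Python scripts to look and compute and a shell command to move; the robot and the scene stay as the last step left them, time stands still between calls to the robot, and variables do not carry over. Pictures are saved under pics/ and viewed, and the job is handed in when it is done.

```bash
mkdir -p pics; python3 - <<'E'
from plant import robot
import cv2
o=robot.get_obs(); print(o)
for n in ("top","scene"):
    im=robot.read_camera(n); cv2.imwrite(f"pics/{n}0.png",im[:,:,::-1])
    c=robot.get_calibration(n); print(n,c)
print(robot.get_calibration("wrist"))
E
```

```text
{'time_s': 0.0, 'joint_positions': array([ 1.08917466e+00,  2.59306174e-01,  1.53608804e+00,  1.04156448e-05,
        1.34797303e+00, -2.02835254e-01]), 'joint_vel': array([ 0.00159193, -0.00031342,  0.00169966, -0.00198917, -0.00034187,
       -0.00084486]), 'joint_efforts': array([-7.92691139e-06, -4.46025145e+01, -2.90571392e+01, -3.85620124e-04,
        1.18916400e-02, -8.58706812e-06]), 'position': array([151.10743419, 528.30902849, 238.49249644]), 'orientation': array([ 0.09765794,  0.70046174, -0.09883759,  0.70003387]), 'wrist_force': array([-0.28835792,  0.08116803,  0.20964331]), 'moment': array([ 0.05263806, -0.00338537,  0.04359576]), 'width': 0.9999712936067948}
top {'fx': 490.31359762156154, 'fy': 490.31359762156154, 'cx': 281.67574954147545, 'cy': 213.86747827181804, 'world_from_camera': array([[ 1.33618857e-02, -9.85028659e-01,  1.71872046e-01,
         3.29608190e+02],
       [-9.99876979e-01, -1.17503886e-02,  1.03901269e-02,
         7.09408304e-01],
       [-8.21500946e-03, -1.71989734e-01, -9.85064488e-01,
         1.22511842e+03],
       [ 0.00000000e+00,  0.000
[... 291 characters left out ...]
-01, -3.15920269e-01,  2.80402511e-01,
        -2.63442418e+02],
       [-1.09278673e-02, -6.81129354e-01, -7.32081542e-01,
         8.19784902e+02],
       [ 0.00000000e+00,  0.00000000e+00,  0.00000000e+00,
         1.00000000e+00]])}
{'fx': 377.73540283424734, 'fy': 377.73540283424734, 'cx': 275.0226477993534, 'cy': 208.784850837999, 'tool_from_camera': array([[-6.00742568e-04, -2.64213357e-01,  9.64464069e-01,
        -1.34922336e+02],
       [ 9.99999341e-01, -1.10232099e-03,  3.20897639e-04,
        -6.20631662e-01],
       [ 9.78363549e-04,  9.64463627e-01,  2.64213845e-01,
        -6.69125897e+01],
       [ 0.00000000e+00,  0.00000000e+00,  0.00000000e+00,
         1.00000000e+00]])}
```

View pics/top0.png

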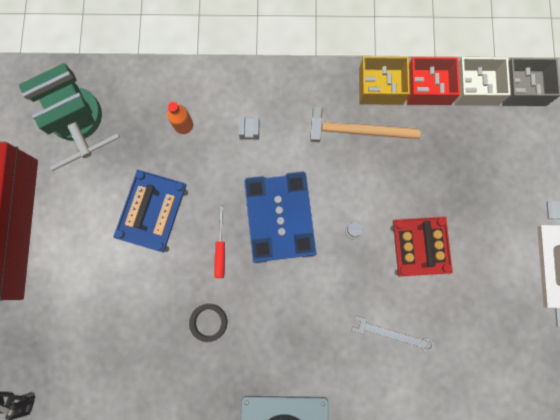

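View pics/scene0.png

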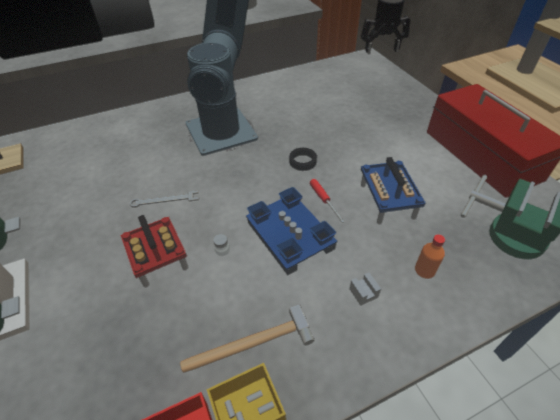

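The top picture shows the blue frame near (150,210), the base near (280,217) and the red frame near (422,246). I'll enlarge the first two.

```bash
python3 - <<'E'
import cv2
im=cv2.imread("pics/top0.png")
a=im[160:260,100:200]; cv2.imwrite("pics/blue_c.png",cv2.resize(a,None,fx=6,fy=6,interpolation=cv2.INTER_CUBIC))
a=im[165:270,235:325]; cv2.imwrite("pics/base_c.png",cv2.resize(a,None,fx=5,fy=5,interpolation=cv2.INTER_CUBIC))
E
```

```text
(no output)
```

View pics/blue_c.png

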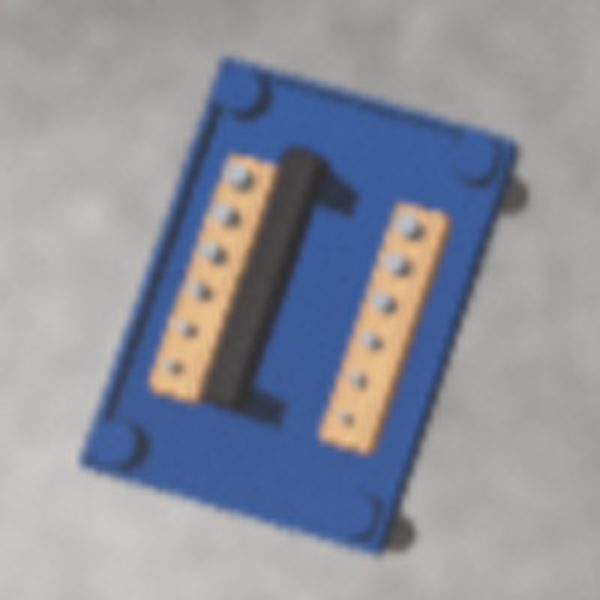

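View pics/base_c.png

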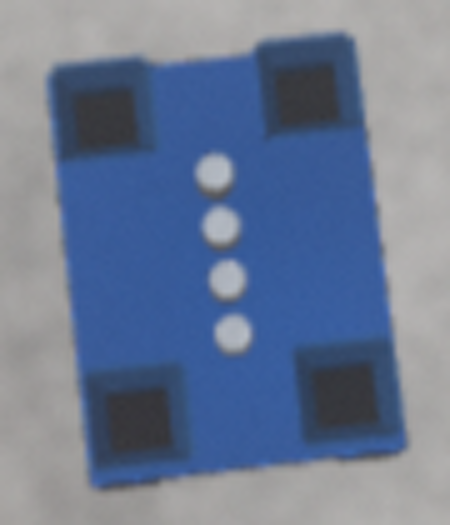

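```bash
cat > h.py <<'E'
import numpy as np
from plant import robot
from scipy.spatial.transform import Rotation as R
def ray(name,uv,z,T=None):
    c=robot.get_calibration(name)
    if T is None: T=c["world_from_camera"]
    uv=np.atleast_2d(np.array(uv,float))
    d=np.c_[(uv[:,0]-c["cx"])/c["fx"],(uv[:,1]-c["cy"])/c["fy"],np.ones(len(uv))]@T[:3,:3].T
    s=(z-T[2,3])/d[:,2]
    return T[:3,3]+s[:,None]*d
def wristT(o):
    T=np.eye(4);T[:3,:3]=R.from_quat(o["orientation"]).as_matrix();T[:3,3]=o["position"]
    return T@robot.get_calibration("wrist")["tool_from_camera"]
def fit(P,model):
    # 2D rigid fit, returns centre, yaw, residuals
    P=P[:,:2];m=np.array(model,float);pc=P.mean(0);mc=m.mean(0)
    H=(m-mc).T@(P-pc);a=np.arctan2(H[0,1]-H[1,0],H[0,0]+H[1,1])
    Rm=np.array([[np.cos(a),-np.sin(a)],[np.sin(a),np.cos(a)]])
    t=pc-Rm@mc
    return t,np.degrees(a),(P-(m@Rm.T+t)).round(1)
E
python3 - <<'E'
from h import *
M=[(75,50),(75,-50),(-75,50),(-75,-50)]
u=(np.array([(240,88),(478,158),(117,443),(361,512)])+.5)/6-.5+[100,160]
P=ray("top",u,78);print(P.round(1));print(fit(P,M))
h=(np.array([(303,155),(222,398)])+.5)/6-.5+[100,160]
H=ray("top",h,126);print("bar ends",H.round(1),H.mean(0).round(1))
u=(np.array([(105,120),(308,96),(138,420),(344,396)])+.5)/5-.5+[235,165]
P=ray("top",u,34);print(P.round(1));print(fit(P,M))
c=(np.array([(50,73),(350,33),(93,488),(405,448)])+.5)/5-.5+[235,165]
P=ray("top",c,66);print(fit(P,[(100,75),(100,-75),(-100,75),(-100,-75)]))
o=robot.get_obs();print(R.from_quat(o["orientation"]).as_matrix().round(3))
E
```

```text
[[622.8 357.2  78. ]
 [595.  259.9  78. ]
 [478.2 396.7  78. ]
 [452.1 298.8  78. ]]
(array([537.03897737, 328.15398743]), np.float64(-15.31309614666804), array([[ 0.2,  0.7],
       [-1.2, -0.3],
       [ 0.3,  0.5],
       [ 0.6, -0.9]]))
bar ends [[584.3 316.4 126. ]
 [489.7 341.5 126. ]] [537.  328.9 126. ]
[[600.5  79.   34. ]
 [613.9 -21.9  34. ]
 [451.   59.6  34. ]
 [464.  -40.7  34. ]]
(array([532.33659548,  19.00300673]), np.float64(7.340571428147011), array([[ 0.2,  0.9],
       [ 0.8, -0.9],
       [-0.6,  0.6],
       [-0.4, -0.5]]))
(array([526.39910863,  18.18904035]), np.float64(7.729437255883439), array([[ 0.9, -1.7],
       [ 2.4,  1.2],
       [-2. , -0.5],
       [-1.4,  1. ]]))
[[-0.001  0.275  0.961]
 [-0.001  0.961 -0.275]
 [-1.    -0.002 -0.   ]]
```

```bash
python3 -m handwheel '[[0,-2,4,0,0,0,1],[1,-4,8,0,0,0,1],[2,-6,13,0,0,0,1],[3,-8,18,0,0,0,1],[4,-8.6,23,0,0,0,1],[4.8,-8.6,28,0,0,0,1],[4.8,-8.6,33,0,0,0,1],[4.8,-8.6,37.5,0,0,0,1],[4.8,-8.6,41,0,0,0,1],[4.8,-8.6,42.6,-0.8,0,0,1]]'; python3 -m handwheel '[[0,0,0,0,0,0,1],[0,0,0,0,0,0,1]]'
python3 - <<'E'
from h import *
import cv2
o=robot.get_obs(); im=robot.read_camera("wrist"); cv2.imwrite("pics/w1.png",im[:,:,::-1])
np.savez("w1.npz",T=wristT(o)); print(o["position"],R.from_quat(o["orientation"]).as_matrix().round(3))
E
```

```text
time_s: 1.35
position: [538.6, 327.9, 190.4]
orientation: [0.093, 0.701, -0.094, 0.701]
wrist_force: [0.1, -0.4, 0.8]
width: 1.001
time_s: 1.6
position: [535.8, 329.4, 191.2]
orientation: [0.093, 0.701, -0.093, 0.701]
wrist_force: [-0.6, -0.2, 0.1]
width: 1.004
[535.75106279 329.42222625 191.17907667] [[-0.001  0.261  0.965]
 [ 0.     0.965 -0.261]
 [-1.    -0.    -0.001]]
```

View pics/w1.png

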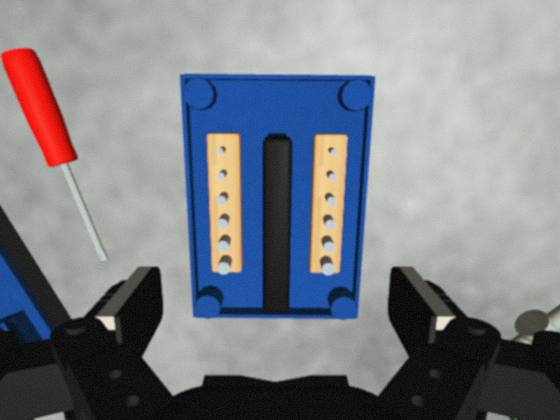

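The wrist view shows the bar upright between the jaws, with its ends near (277,138) and (277,312). The post caps are at (200,93), (357,94), (208,303) and (343,303).

```bash
python3 - <<'E'
from h import *
T=np.load("w1.npz")["T"]
P=ray("wrist",[(199,93),(357,94),(208,302),(343,302)],78,T);print(P.round(1),fit(P,[(75,50),(75,-50),(-75,50),(-75,-50)]))
P=ray("wrist",[(277,138),(276,312)],126,T);print(P.round(1),P.mean(0))
E
```

```text
[[451.2 302.3  78. ]
 [477.8 398.   78. ]
 [591.7 262.9  78. ]
 [617.6 358.1  78. ]] (array([534.5605587 , 330.31371042]), np.float64(164.34623675122714), array([[ 2.3, -0.1],
       [ 1.9, -0.7],
       [-1.5,  1. ],
       [-2.7, -0.2]]))
[[487.1 343.1 126. ]
 [585.3 316.  126. ]] [536.19395758 329.53221397 126.        ]
```

```bash
python3 -m handwheel '[[2,0,0,0,0,0,1],[4,0,0,0,0,0,1],[6,0,0,0,0,0,1],[7.5,0,0,0,0,0,1],[8.4,0,0,0,0,0,1],[8.4,0,0,0,0,0,1],[8.4,0,0,0,0,0,1]]'; python3 -m handwheel '[[0,0,0,0,0,0,-1],[0,0,0,0,0,0,-1],[0,0,0,0,0,0,-1],[0,0,0,0,0,0,-1],[0,0,0,0,0,0,-1],[0,0,0,0,0,0,-1],[0,0,0,0,0,0,-1],[0,0,0,0,0,0,-1]]' 70
```

```text
time_s: 2.52
position: [537.6, 329.1, 108.1]
orientation: [0.094, 0.701, -0.093, 0.701]
wrist_force: [0.4, 0.4, 0.5]
width: 1.002
time_s: 3.52
position: [537.4, 329.1, 107.5]
orientation: [0.093, 0.701, -0.093, 0.701]
wrist_force: [1.0, 1.9, 0.9]
width: 0.169
```

```bash
python3 -m handwheel '[[-0.5,0,0,0,0,0,-1],[-1.5,0,0,0,0,0,-1],[-3,0,0,0,0,0,-1],[-5,0,0,0,0,0,-1],[-7,0,0,0,0,0,-1],[-9,0,0,0,0,0,-1],[-11,0,0,0,0,0,-1],[-12,0,0,0,0,0,-1],[-12,0,0,0,0,0,-1],[-12,0,0,0,0,0,-1]]'
python3 - <<'E'
from h import *
import cv2
o=robot.get_obs(); im=robot.read_camera("wrist"); cv2.imwrite("pics/w2.png",im[:,:,::-1])
im=robot.read_camera("scene"); cv2.imwrite("pics/s2.png",cv2.resize(im[:,:,::-1][100:300,200:480],None,fx=2.5,fy=2.5))
np.savez("w2.npz",T=wristT(o)); print(o["position"],R.from_quat(o["orientation"]).as_matrix().round(3),o["wrist_force"])
E
```

```text
time_s: 4.78
position: [536.7, 328.6, 226.4]
orientation: [0.093, 0.701, -0.094, 0.7]
wrist_force: [0.6, -0.3, -5.9]
width: 0.174
[536.71987262 328.61981781 226.42607   ] [[-0.002  0.262  0.965]
 [-0.001  0.965 -0.262]
 [-1.    -0.001 -0.001]] [ 0.58694761 -0.29288712 -5.8657541 ]
```

View pics/w2.png

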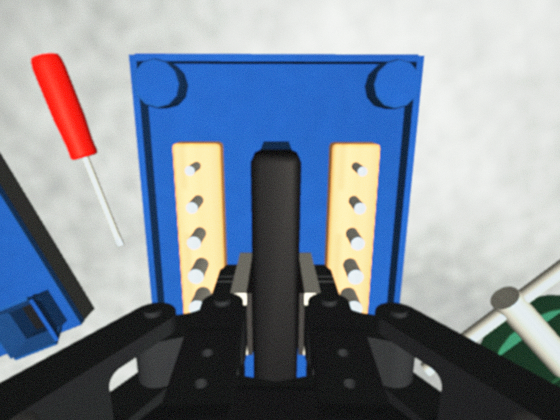

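View pics/s2.png

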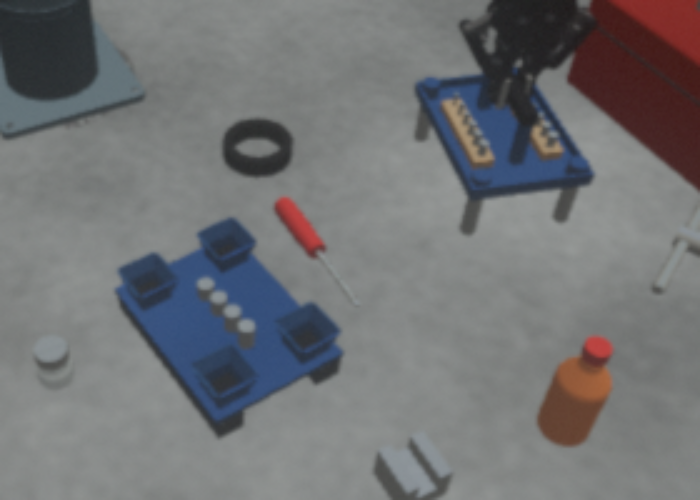

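The frame hangs level, with the far caps at (161,83) and (391,83). I'll check its offset in the hand and work out the transfer.

```bash
python3 - <<'E'
from h import *
T=np.load("w2.npz")["T"]
o=robot.get_obs();Rm=R.from_quat(o["orientation"]).as_matrix();p=o["position"]
P=ray("wrist",[(161,83),(391,83)],p[2]-107.5+78,T)
print("in tool",((P-p)@Rm).round(1), np.linalg.norm(P[0]-P[1]))
d=np.array([532.3,19,0])-[p[0],p[1],0]
print((d@Rm).round(1), 'yaw now',np.degrees(np.arctan2(Rm[1,2],Rm[0,2])))
E
```

```text
in tool [[ 29.7 -47.8 -75.8]
 [ 29.6  47.5 -75.7]] 95.31903144093647
[ 2.00e-01 -3.00e+02  7.68e+01] yaw now -15.177012000536028
```

```bash
python3 - <<'E'
import cv2
im=cv2.imread("pics/w2.png")
cv2.imwrite("pics/w2c.png",cv2.resize(im[40:180,120:440],None,fx=2.5,fy=2.5,interpolation=cv2.INTER_CUBIC))
im=cv2.imread("pics/w1.png")
cv2.imwrite("pics/w1c.png",cv2.resize(im[60:160,170:390],None,fx=3.5,fy=3.5,interpolation=cv2.INTER_CUBIC))
E
```

```text
(no output)
```

View pics/w2c.png

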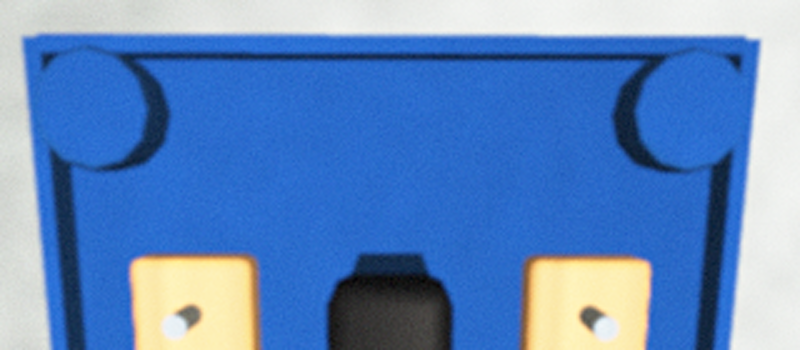

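View pics/w1c.png

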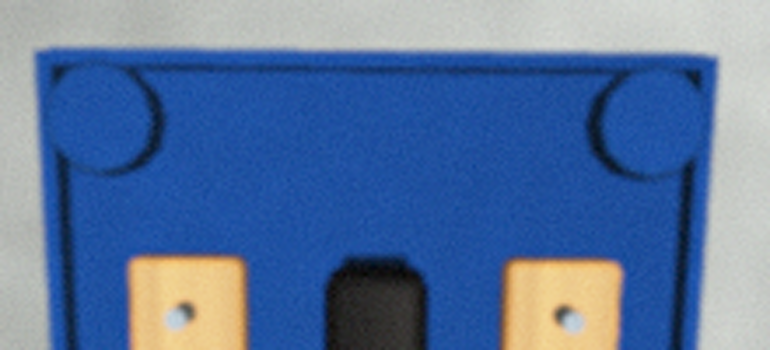

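The cap tops, read closely, are at (157,83) and (397,84). That puts them 99.5 mm apart, so the frame is level and centred in the grip. Next is the transfer: −300 mm in y, +77 mm in z and −22.6° about the tool's x.

```bash
python3 -m handwheel '[[0,-1,0.3,-0.8,0,0,-1],[0,-3,0.8,-2.3,0,0,-1],[0,-6.5,1.7,-5,0,0,-1],[0,-10.5,2.7,-8,0,0,-1],[0,-14.5,3.7,-11,0,0,-1],[0,-18.5,4.7,-14,0,0,-1],[0,-22.5,5.7,-17,0,0,-1],[0,-26,6.6,-19.6,0,0,-1],[0,-28.7,7.3,-21.6,0,0,-1],[0,-30,7.7,-22.6,0,0,-1]]'; python3 -m handwheel '[[0,0,0,0,0,0,-1],[0,0,0,0,0,0,-1],[0,0,0,0,0,0,-1],[0,0,0,0,0,0,-1]]'
python3 - <<'E'
from h import *
import cv2
o=robot.get_obs(); 
for n in("wrist","top","scene"):
    im=robot.read_camera(n)[:,:,::-1]; cv2.imwrite(f"pics/{n}3.png",im)
cv2.imwrite("pics/t3c.png",cv2.resize(cv2.imread("pics/top3.png")[145:285,220:340],None,fx=4,fy=4,interpolation=cv2.INTER_CUBIC))
cv2.imwrite("pics/s3c.png",cv2.resize(cv2.imread("pics/scene3.png")[130:290,220:380],None,fx=3.7,fy=3.7,interpolation=cv2.INTER_CUBIC))
Rm=R.from_quat(o["orientation"]).as_matrix()
print(o["position"],Rm.round(3),np.degrees(np.arctan2(Rm[1,2],Rm[0,2])),o["wrist_force"],o["width"])
E
```

```text
time_s: 6.12
position: [532.5, 16.9, 227.2]
orientation: [-0.046, 0.706, 0.045, 0.705]
wrist_force: [0.1, 0.2, -5.3]
width: 0.174
time_s: 6.62
position: [532.9, 19.8, 227.3]
orientation: [-0.046, 0.706, 0.046, 0.706]
wrist_force: [-0.6, 0.7, -4.5]
width: 0.175
[532.92799405  19.81251132 227.26713009] [[-0.    -0.13   0.991]
 [ 0.     0.991  0.13 ]
 [-1.     0.    -0.   ]] 7.482653449764691 [-0.64435634  0.65622328 -4.5012058 ] 0.17481449913750424
```

View pics/wrist3.png

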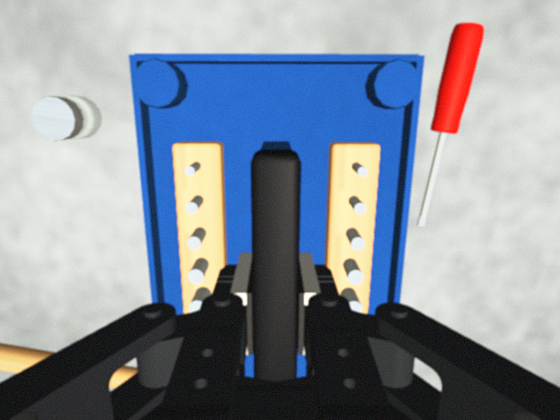

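View pics/s3c.png

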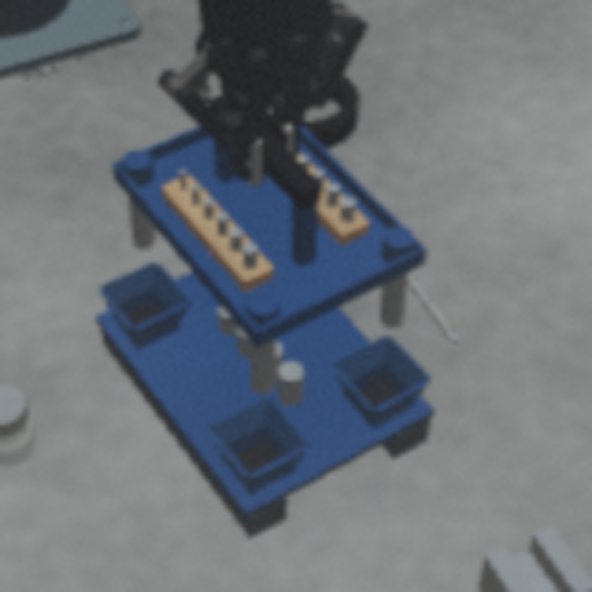

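View pics/t3c.png

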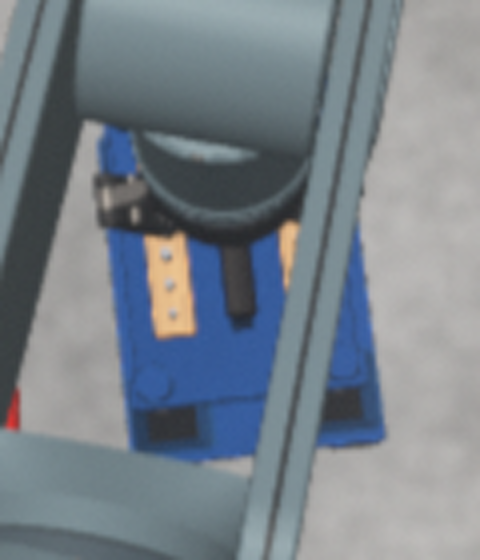

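The frame hangs level above the base with the posts over the cups. I'll cross-check with the scene camera, reading the visible cup floors at crop (147,310), (258,455) and (384,388) and the post lower ends at (143,243), (263,388) and (392,322).

```bash
python3 - <<'E'
from h import *
f=lambda a:(np.array(a)+.5)/3.7-.5+[220,130]
C=ray("scene",f([(147,310),(258,455),(384,388)]),34); print(C.round(1))
B=ray("scene",f([(143,243),(263,388),(392,322)]),119.8); print(B.round(1))
M=[(75,-50),(75,50)]
for P in (C,B): print(fit(P,[(-75,-50),(75,-50),(75,50)]))
E
```

```text
[[449.5 -36.6  34. ]
 [603.6 -19.   34. ]
 [589.6  86.   34. ]]
[[463.9 -40.2 119.8]
 [614.6 -20.7 119.8]
 [601.2  79.2 119.8]]
(array([520.67501345,  23.52530271]), np.float64(7.174264549225906), array([[-3. , -1.2],
       [ 2.3, -2.3],
       [ 0.7,  3.5]]))
(array([532.97393212,  19.43828523]), np.float64(7.38185835333433), array([[-1.1, -0.4],
       [ 0.8, -0.2],
       [ 0.3,  0.6]]))
```

```bash
python3 - <<'E'
from h import *
f=lambda a:(np.array(a)+.5)/3.7-.5+[220,130]
C=ray("scene",f([(145,293),(257,437),(383,376)]),66); print(C.round(1))
print(fit(C,[(-75,-50),(75,-50),(75,50)]))
E
python3 - <<'E'
import cv2
im=cv2.imread("pics/scene3.png")[195:275,240:345]
cv2.imwrite("pics/s3d.png",cv2.resize(im,None,fx=7,fy=7,interpolation=cv2.INTER_CUBIC))
E
```

```text
[[460.9 -40.9  66. ]
 [611.2 -23.3  66. ]
 [601.6  76.2  66. ]]
(array([531.27336765,  17.86528506]), np.float64(6.180884285881491), array([[-1.2, -1. ],
       [-0. ,  0.4],
       [ 1.2,  0.5]]))
```

View pics/s3d.png

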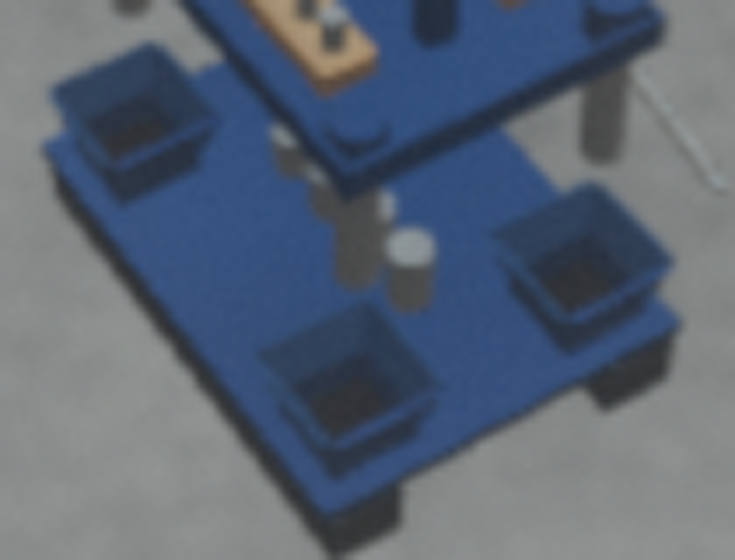

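Using the cup mouths instead (the floors are partly hidden from this view), the base centre comes out at (531,18) against the posts at (533,19.5). The fit is good, so I'll lower. Home is 86 mm further down.

```bash
python3 -m handwheel '[[0.8,-0.1,0,0,0,0,-1],[2,-0.1,0,0,0,0,-1],[3.3,-0.1,0,0,0,0,-1],[4.6,-0.1,0,0,0,0,-1],[5.8,-0.1,0,0,0,0,-1],[6.7,-0.1,0,0,0,0,-1],[7.4,-0.1,0,0,0,0,-1],[7.9,-0.1,0,0,0,0,-1],[8.2,-0.1,0,0,0,0,-1],[8.2,-0.1,0,0,0,0,-1]]'
```

```text
time_s: 8.02
position: [533.1, 18.2, 145.3]
orientation: [-0.046, 0.706, 0.046, 0.706]
wrist_force: [-0.3, -0.1, -4.7]
width: 0.174
```

```bash
python3 -m handwheel '[[0.1,0,0,0,0,0,-1],[0.2,0,0,0,0,0,-1],[0.3,0,0,0,0,0,-1],[0.35,0,0,0,0,0,-1],[0.35,0,0,0,0,0,-1],[0.35,0,0,0,0,0,-1]]'
```

```text
time_s: 8.78
position: [533.2, 18.2, 141.8]
orientation: [-0.046, 0.706, 0.046, 0.706]
wrist_force: [0.1, -0.5, -3.9]
width: 0.173
```

```bash
python3 -m handwheel '[[0.05,0,0,0,0,0,-1],[0.1,0,0,0,0,0,-1],[0.1,0,0,0,0,0,-1],[0.1,0,0,0,0,0,-1]]'
```

```text
time_s: 9.28
position: [533.2, 18.4, 141.4]
orientation: [-0.046, 0.705, 0.046, 0.706]
wrist_force: [-2.4, 1.8, 4.1]
width: 0.172
```

Contact came at the expected height, TCP 141.4. I'll look before letting go.

```bash
python3 - <<'E'
import cv2
from plant import robot
im=robot.read_camera("scene")[:,:,::-1]
cv2.imwrite("pics/s4.png",cv2.resize(im[150:290,220:380],None,fx=4.2,fy=4.2,interpolation=cv2.INTER_CUBIC))
E
```

```text
(no output)
```

View pics/s4.png

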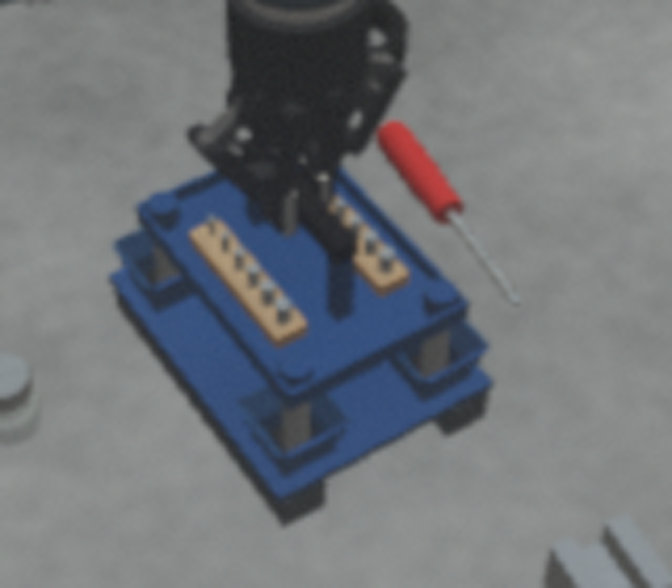

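The posts visibly stand inside the cups at (160,262), (295,425) and (433,350), and the tray is level. I'll release, then retreat.

```bash
python3 -m handwheel '[[0,0,0,0,0,0,-0.5],[0,0,0,0,0,0,0],[0,0,0,0,0,0,1],[0,0,0,0,0,0,1],[0,0,0,0,0,0,1],[0,0,0,0,0,0,1],[0,0,0,0,0,0,1],[0,0,0,0,0,0,1]]'; 
```

```text
time_s: 10.32
position: [533.1, 18.2, 140.8]
orientation: [-0.046, 0.706, 0.046, 0.706]
wrist_force: [0.1, -0.0, 1.3]
width: 1.002
```

```bash
python3 -m handwheel '[[-0.5,0,0,0,0,0,1],[-2,0,0,0,0,0,1],[-4,0,0,0,0,0,1],[-6,0,0,0,0,0,1],[-8.5,0,0,0,0,0,1],[-10,0,0,0,0,0,1],[-10,0,0,0,0,0,1],[-10,0,0,0,0,0,1]]'
python3 - <<'E'
from h import *
import cv2
o=robot.get_obs();np.savez("w5.npz",T=wristT(o)); print(o["wrist_force"],o["position"])
im=robot.read_camera("wrist")[:,:,::-1];cv2.imwrite("pics/w5.png",im)
im=robot.read_camera("scene")[:,:,::-1];cv2.imwrite("pics/s5f.png",im)
cv2.imwrite("pics/s5.png",cv2.resize(im[150:290,220:380],None,fx=4.2,fy=4.2,interpolation=cv2.INTER_CUBIC))
E
```

```text
time_s: 11.32
position: [532.6, 18.3, 240.1]
orientation: [-0.046, 0.706, 0.046, 0.705]
wrist_force: [-0.2, -0.5, -0.3]
width: 0.995
[-0.17648619 -0.54349602 -0.27345605] [532.64542728  18.25080329 240.10627982]
```

View pics/w5.png

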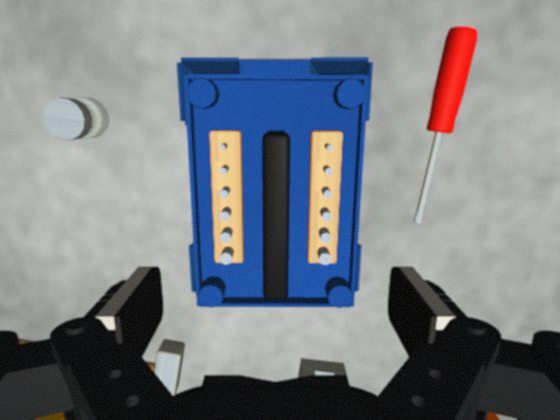

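View pics/s5.png

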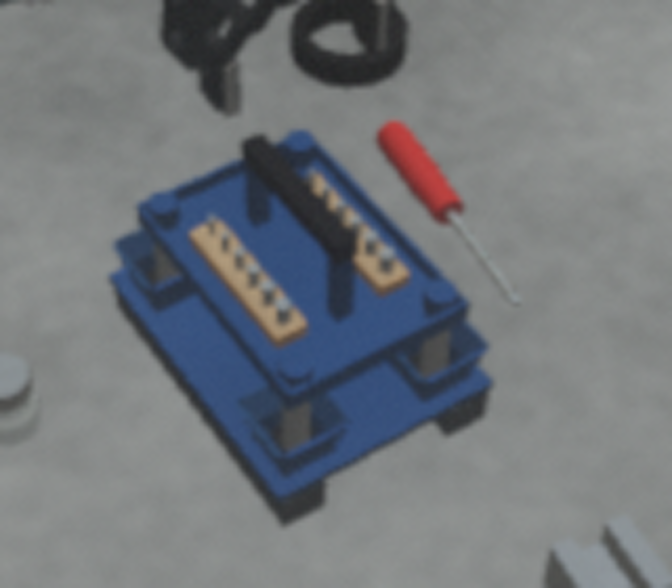

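The frame stands free, with caps at (202,93), (350,93), (210,291) and (341,291). One numeric check of height and pose, then a look at the red frame.

```bash
python3 - <<'E'
from h import *
import cv2
T=np.load("w5.npz")["T"]
for z in (106,112,118):
    P=ray("wrist",[(202,93),(350,94),(210,291),(341,291)],z,T);t,a,r=fit(P,[(-75,-50),(-75,50),(75,-50),(75,50)]);print(z,t.round(1),a.round(1),np.linalg.norm(r))
C=lambda p,q:np.abs(cv2.imread(p)[190:290,100:200].astype(int)-cv2.imread(q)[190:290,100:200]).max(2)
d=C("pics/scene0.png","pics/s5f.png");print("red region diff mean/max",d.mean(),d.max())
E
```

```text
106 [531.8  18.3] 7.2 2.701851217221259
112 [530.3  18.1] 7.2 5.039841267341661
118 [528.9  17.9] 7.2 8.755569655939013
red region diff mean/max 3.8485 8
```

```bash
python3 -c "
from plant import robot
print(robot.job_done())"
```

```text
the job is handed in; nothing more can be done
None
```

The blue frame is on the base frame with its posts in the corner cups, and I handed the job in at about 11.5 s. I gripped it by the handle bar, carried it across with a 22.6° turn, lowered it in until the wrist force showed contact, opened the gripper and moved up 100 mm.

**Last checks:**
- **Height:** contact came at TCP z 141.4 mm, against 141.5 mm expected for posts on the cup floors.
- **Position:** the released frame measured about (530–532, 18) mm, against (532, 19) mm for the base.
- **Alignment:** yaw 7.2° against 7.3°. I judged it upright by eye: it looked level in the pictures before and after release.
- **Posts:** three of the four were visible in their cups; the fourth was hidden from the scene camera.
- **Red frame:** its part of the scene picture is unchanged.
- **Robot:** wrist force was close to zero and the fingers were clear of everything.

**Disagreements:**
- **Base position:** the cup floors in the oblique scene view put the base about 12 mm off, because the near cup walls hide part of the floors. The cup mouths in the same view agreed with the top camera to about 1.5 mm, so I used those.
- **Cap height:** the wrist view of the post caps fitted best at about 106 mm rather than the expected 112 mm. The same fit error appeared before the grasp, when the frame was at a known height, so I put it down to calibration and pixel reading. I relied on the contact height instead.

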